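# Clip both ends of a food box shut against the stop bar

### The arm

A 6-joint arm with a two-finger parallel gripper is mounted at the origin on the work surface. World frame = base frame: x ahead of the robot, y to its left, z up, the work surface at z = 0. Lengths are in m, angles in degrees, forces in N, time in s.
With the tool pointing down it reaches from about 0.4 to 0.825 m from the base axis. Payload 7 kg.
Tool frame: the origin (TCP) lies midway between the tips of the shut fingers; the grasp point (between the pads) lies ctrl.grasp_offset behind it (ctrl.grasp_offset is the distance from the TCP to the grasp point, in m); z points along the fingers, y is the line along which they close (so a half turn about z gives the same grasp; the last joint's range is limited). The gripper opens to 88 mm and grips with 3 to 60 N. Pads are 19 mm wide; open, the fingers measure 130 mm over their backs; the gripper's body (78 mm by 193 mm) begins 47 mm behind the grasp point.
Start: joints at [16.507, 20.546, 0.682, 0, -70.136, -16.507], TCP at [0.675, -0, 0.227] pointing down, gripper open.
Joint ranges: [-176.03, 176.03], [-82.01, 121.73], [-58.28, 71.71], [-173.87, 95.51], [-174.79, -0.11], [-173.66, 173.66]. Speed limits (degrees/s): [136.94, 136.94, 172.46, 180, 180, 180].

### API

Orientations are given as [roll, pitch, yaw] about the fixed x, y, z axes, in that order (R = Rz(yaw) Ry(pitch) Rx(roll)).
In Python, from plant import ctrl gives the robot as it stands. The module is installed in compiled form; this text tells all that it offers.
- The arm moves only by the tool send_rows, never from a script. Its argument "increments" is a list that holds one entry, the list of rows, each a list of 4 numbers: the shift along the world's x, y, z normalised to -1 to 1, where 1 is 0.2 m, then the turn about the world's z normalised to -1 to 1, where 1 is 1.5 rad. In form: [[[x, y, z, roll], ...]]. A call has 1 to 12 rows; each row is the pose to reach, as a shift and turn from the pose commanded when the call began; what a row does not reach only later rows make up. A row lasts 1/8 s, in which the tool goes at most 62.5 mm and 10.7 degrees, less where a joint would pass 70% of its speed; a pose out of reach is approached as far as the arm can. A call with a number of a shift or a turn outside -1 to 1 is refused whole. A call with a gripper value outside its range is refused whole. "jaw" is the opening, from 0 (shut) to 1 (fully open), set as the call begins (left out, the last holds). The fingers move at their own pace and stop on an object; the grip force is fixed at half the most. Time passes only in rows, so rows that repeat a pose let the fingers close. It gives the time, the measured TCP pose, the force, the opening and the grip force at its end, in the units of the state.
- ctrl.get_obs(): the state, without advancing time (a new reading comes with each control period).
- ctrl.snapshot(name): name is "scene" or "side" or "wrist"; returns the picture (420x560x3 uint8, red, green, blue); there is no depth.
- ctrl.calibration(name): a dict with "mtx" (3x3 intrinsics, pixels), "k1" (the pictures are not rectified: a ray, as slopes to the right and down, at radius r is drawn at 1 + k1 r^2 times it, then the intrinsics apply), "eye" and "attitude" of the camera in the world. Camera axes: x right, y up, looking along -z (the intrinsics and any distortion apply to the point x, -y, -z); pixel columns grow to the right and rows downward; lengths in m; the calibration is good to about 2 mm. A picture is of the moment at which its call begins: read the wrist's pose just before it. calibration takes no time and is no camera call; for the wrist camera it gives the pose at the moment of the call.
- ctrl.close_job(): hands the job in; it is judged then, once.
Trained networks look in the newest picture that a camera, given by its name, has taken for a name from the list of things; names that differ only in an ending like _2 or _b are one class to them, and where a whole thing is asked for, a point or a joint stands for the part that bears it (a point fixed in the world has none). Each returns a list of dicts, best first, with "conf" (0 to 1); they miss things now and then, are a little off and sometimes report something else, mostly with a low value. They report only what shows in the picture. A call takes as long as a camera call. They do not tell look-alikes from the thing itself.
- ctrl.trace(thing, camera): "mask" (420x560 bool, what is visible of it) and "bbox" ([left, top, right, bottom] in pixels, round what is visible of it).
- ctrl.spot_point(thing, camera): "pixel" ([row, column] in pixels: a listed point, or the origin of a listed thing).
The state is a dict: "clock": time; "joint_pos": joint angles; "qvel": joint speeds; "tau": joint torques, N m; "tool_pos": TCP position; "orientation": TCP orientation; "force": force on the tool from outside, world axes, zero at the start; "moment": the same for the moment, N m; "opening": finger opening in m; "gripper_force": force on a finger pad.
Only numpy, scipy, OpenCV 4.12 (cv2) and the standard library are available. Lean on these libraries where they do the work, as an engineer would, in place of code of your own. Each camera call takes 0.05 s, during which the arm holds its last target. There are 200 camera calls.

### The job

Close the clip-lid food box using the steel stop bar under the spice shelf: push the box in on the ledge so that the flap now facing the bar is pressed shut until its tab snaps behind the rim, draw the box out, turn it end for end, and push the other flap shut on the bar in the same way. Leave the box standing upright on the ledge under the shelf with its second flap still up against the bar, and do not push the other kitchen things about.

Things in the scene. Friction and masses are not known exactly. Their poses are not given: they have to be found in the camera images.
- box: Closed empty food box, glass with white plastic lid and flaps, 110 (its x) x 58 (its y) x 55 mm high, about 0.4 kg, loose on the ledge. Origin: centre of the underside; z up. Each short end (+x: flap_a, roughly facing the bar at the start; -x: flap_b) has a clip flap 46 wide, 30 long, 4 mm thick, hinged along the end's top, 50 mm above the underside. Long sides flat, good to grip.
- flap_a (a joint): Angle (rad) of the clip flap on the box's +x end. 0: shut, hanging flat down the end face. A light spring keeps it open near 0.5, lower edge standing out. Pushed on its outer face it swings down and in; the last 0.2 rad take 5 to 15 N, then its tab snaps behind the springy rim below and it stays shut, under 0.05.
- flap_b (a joint): The same for the clip flap on the box's -x end.
- flap_a_edge (a point): Middle of flap_a's outer face at its lower edge; when shut, 60 mm from the box's centre along +x and 20 mm above the underside.
- flap_b_edge (a point): The same point on flap_b; when shut, 60 mm from the box's centre along -x.
- shelf: Fixed spice shelf on four steel legs, jars on top. At the robot's left. Origin on the ledge below the bar's box-side face; x points from the open front to the bar (about world +y), y along the bar. Its board (14 mm thick, underside 130 mm up) reaches from x -95 to +55 mm, 360 mm wide in y, jars to 230 mm up; legs 14 mm square at y +-170, x -80 and +40 mm. No room for an upright gripper at the bar.
- bar: Fixed flat steel stop bar between the shelf's legs, 340 mm long in y, 12 mm thick, from 22 to 44 mm above the ledge. Same frame as the shelf: its face towards the box is the plane x = 0.
- mug: White mug, 76 mm across, 90 mm high; a bystander. Origin: centre of its underside.
- jar: Glass jar, 60 mm across, 100 mm high; a bystander. Origin: centre of its underside.
- salt: Steel salt tin, 54 mm across, 70 mm high; a bystander. Origin: centre of its underside.
- sieve: Steel sieve, 156 mm across, 50 mm high; a bystander. Origin: centre of its underside, handle to its -x.
- potholder: Silicone pot holder, 170 mm square, 8 mm thick; a bystander. Origin: centre of its underside.
Things that resemble listed ones, but are neither listed nor needed, are in the scene too. Leave any green or pink look-alike of the box alone.

How it is judged (in metres and radians):
On the way, in this order (a step that is already met when the one before it is completed fails the run):
1. the flap that faced the bar at the start (flap_a) is snapped shut, up against the bar, while the other still stands open (value of joint flap_a below 0.08 rad and x of flap_a_edge in the frame of bar between -0.015 and 0.012 m and y of flap_a_edge in the frame of bar between -0.12 and 0.12 m and value of joint flap_b above 0.25 rad), for 0.1 s.
2. flap_b is snapped shut up against the bar, flap_a still shut (value of joint each of flap_b, flap_a below 0.08 rad and x of flap_b_edge in the frame of bar between -0.015 and 0.012 m and y of flap_b_edge in the frame of bar between -0.12 and 0.12 m), for 0.1 s.
At the end, for the whole second after the job is handed in: Both flaps are shut (below 0.08 rad), the box stands upright (within 0.06 rad) on the ledge, at rest, flap_b's outer lower edge within 15 mm of the bar's face and within 120 mm of the bar's middle along it (all of step 2 and angle between box's own z axis and vertical below 0.06 rad and height (world z) of box below 0.006 m and linear speed of box below 0.01 m/s); the robot touches nothing.
It fails at once if a bystander (mug, jar, steel tin, sieve, pot holder) is moved more than 40 mm (distance of any of mug, jar, salt, sieve, potholder from where it was at the start of the episode above 0.04 m).
It fails at once if the box is tipped over (angle between box's own z axis and vertical above 0.8 rad).
It also fails if it takes over 72 s, if anything falls off the work surface, if the arm or the gripper's body presses on something with over 40 N, if the wrist force passes 120 N, or if a joint passes its speed limit or range.

## Working session

There is one attempt and no reset: what is moved stays moved. The work goes in short steps, Python scripts to look and compute and a tool call to move; the robot and the scene stay as the last step left them, time stands still between calls to the robot, and variables do not carry over. Pictures are saved under pics/ and viewed, at most 10 in all, crops included, and the job is handed in when it is done.

Besides the shell and the picture viewer there is one more tool, called by a JSON object that holds its "name" and its "arguments". send_rows: Moves the arm, as the interface text tells. Its arguments: {"type":"object","properties":{"increments":{"type":"array"},"jaw":{"type":"number"}},"required":["increments"]}

```bash
mkdir -p pics; cat > h.py <<'E'
import numpy as np, cv2
from plant import ctrl
def snap(c,f=None):
    cal=ctrl.calibration(c); im=np.array(ctrl.snapshot(c))
    if f: cv2.imwrite('pics/'+f,im[:,:,::-1])
    return im,cal
def K(cal): return np.array(cal["mtx"],float)
def rot(cal):
    a=np.array(cal["attitude"],float)
    if a.shape==(3,3): return a
    from scipy.spatial.transform import Rotation as R
    return R.from_euler('xyz',a,degrees=True).as_matrix()
def ray(cal,r,c):
    k=float(cal["k1"]); d=np.array([k,0,0,0,0])
    p=cv2.undistortPoints(np.array([[[c,r]]],float),K(cal),d)[0,0]
    return rot(cal)@np.array([p[0],-p[1],-1])
def atz(cal,r,c,z):
    d=ray(cal,r,c); e=np.array(cal["eye"],float); return e+d*(z-e[2])/d[2]
def proj(cal,P):
    q=(np.array(P)-np.array(cal["eye"]))@rot(cal); x,y=q[0]/-q[2],-q[1]/-q[2]
    s=1+float(cal["k1"])*(x*x+y*y); u=K(cal)@[x*s,y*s,1]; return u[1],u[0]
E
python3 - <<'E'
from h import *
print(ctrl.get_obs()); print(ctrl.grasp_offset)
a=[]
for c in ["scene","side"]:
    im,cal=snap(c); a.append(im); print(c,cal)
    for t in ["box","flap_a_edge","flap_b_edge","shelf","mug","jar","salt","sieve","potholder"]:
        for d in ctrl.spot_point(t,c)[:3]: print(t,np.round(d["pixel"]),round(d["conf"],2),np.round(atz(cal,*d["pixel"],0.02 if 'edge' in t else 0),3))
    cv2.imwrite('pics/%s0.png'%c,cv2.resize(im[:,:,::-1],(800,600)))
E
```

```text
{'clock': 0.0, 'joint_pos': array([ 1.65060788e+01,  2.05912508e+01,  6.33120980e-01, -1.93412213e-02,
       -7.01357494e+01, -1.65071829e+01]), 'qvel': array([ 0.10163494, -0.02123273, -0.01892198,  0.02545322, -0.04835302,
       -0.16623707]), 'tau': array([-8.00930356e-04, -5.82726967e+01,  2.93058443e+01,  6.99745238e+00,
        6.93249181e-03, -2.06530804e-04]), 'tool_pos': array([ 6.74506561e-01, -4.29082608e-05,  2.25622260e-01]), 'orientation': array([ 1.79904824e+02, -9.24438222e-03, -9.00076833e+01]), 'force': array([ 0.43272139, -0.30020775,  0.79876141]), 'moment': array([-0.00247327, -0.01160589, -0.05891839]), 'gripper_force': 0.0, 'opening': 0.08718391958144206}
0.0188
scene {'mtx': array([[492.6233449 ,   0.        , 283.76055283],
       [  0.        , 492.6233449 , 207.8614363 ],
       [  0.        ,   0.        ,   1.        ]]), 'k1': 0.04389102021137225, 'eye': array([1.55732615, 0.16063331, 0.7479159 ]), 'attitude': array([ 55.65490688,  -1.23162403, 104.04295802])}
box [254. 331.] 0.94 [0.65  0.066 0.   ]
box [208. 293.] 0.88 [ 0.485 -0.064  0.   ]
box [308
[... 800 characters left out ...]
066]), 'attitude': array([38.86947836,  0.4926108 , -6.52252882])}
box [220. 253.] 0.97 [ 0.478 -0.07   0.   ]
box [177. 303.] 0.71 [0.644 0.074 0.   ]
box [163. 356.] 0.69 [0.815 0.113 0.   ]
flap_a_edge [229. 240.] 0.65 [ 0.44  -0.112  0.02 ]
flap_b_edge [191. 299.] 0.67 [0.62  0.007 0.02 ]
flap_b_edge [171. 350.] 0.55 [0.784 0.066 0.02 ]
shelf [122. 284.] 0.71 [0.618 0.327 0.   ]
shelf [177. 303.] 0.16 [0.643 0.075 0.   ]
mug [278. 315.] 0.6 [ 0.623 -0.279  0.   ]
jar [295. 264.] 0.78 [ 0.486 -0.313  0.   ]
jar [215. 358.] 0.44 [ 0.78  -0.086  0.   ]
salt [214. 359.] 0.87 [ 0.784 -0.084  0.   ]
sieve [336. 200.] 0.97 [ 0.319 -0.41   0.   ]
potholder [351. 296.] 0.63 [ 0.547 -0.476  0.   ]
```

View pics/scene0.png

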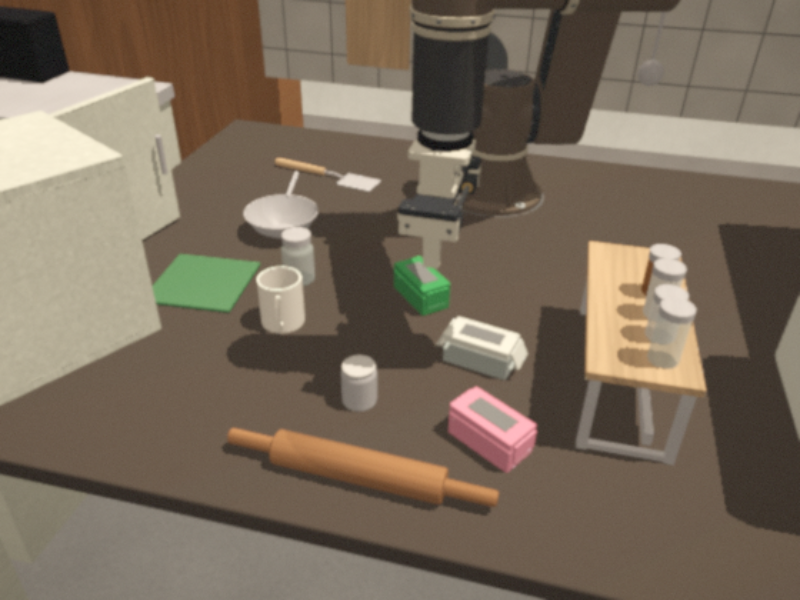

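View pics/side0.png

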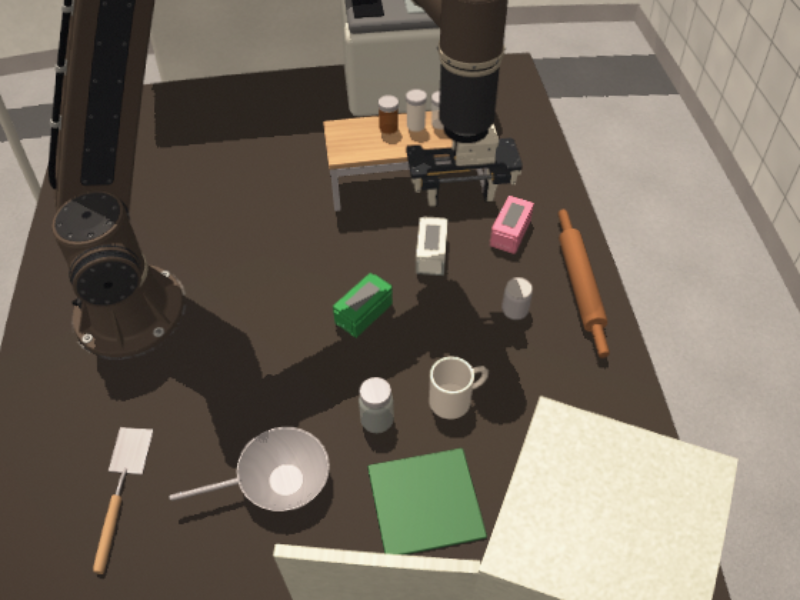

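The white box at scene (484,347) and side (432,247) (800×600 pixels) is the one meant. The green one at scene (422,285) and the pink one at (492,428) are look-alikes. The shelf is at the right, with its open front facing the boxes. I'll make one enlarged crop to confirm the box and check the gripper's shape at board height.

```bash
python3 - <<'E'
from h import *
im,cal=snap("scene"); 
tp=ctrl.get_obs()["tool_pos"]
a=im.copy()
big=cv2.resize(a[20:210,270:370],None,fx=3.1,fy=3.1,interpolation=cv2.INTER_CUBIC)
for h in [0,.066,.1,.127,.141,.18,.22,.26]:
    for y in (-.039,0,.039):
        r,c=proj(cal,tp+[0,y,h]); cv2.circle(big,(int((c-270)*3.1),int((r-20)*3.1)),2,(255,0,0),-1)
    r,c=proj(cal,tp+[0,.045,h]); cv2.putText(big,str(int(h*1000)),(int((c-270)*3.1),int((r-20)*3.1)),0,.4,(0,0,255),1)
b=cv2.resize(im[160:330,300:500],None,fx=2.4,fy=3.46,interpolation=cv2.INTER_CUBIC)
b=cv2.resize(im[160:330,300:500],(480,408),interpolation=cv2.INTER_CUBIC)
out=np.zeros((600,800,3),np.uint8); out[:min(589,big.shape[0]),:310]=big[:589,:310]; out[:408,315:795]=b
cv2.imwrite('pics/crop1.png',out[:,:,::-1])
E
```

```text
(no output)
```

View pics/crop1.png

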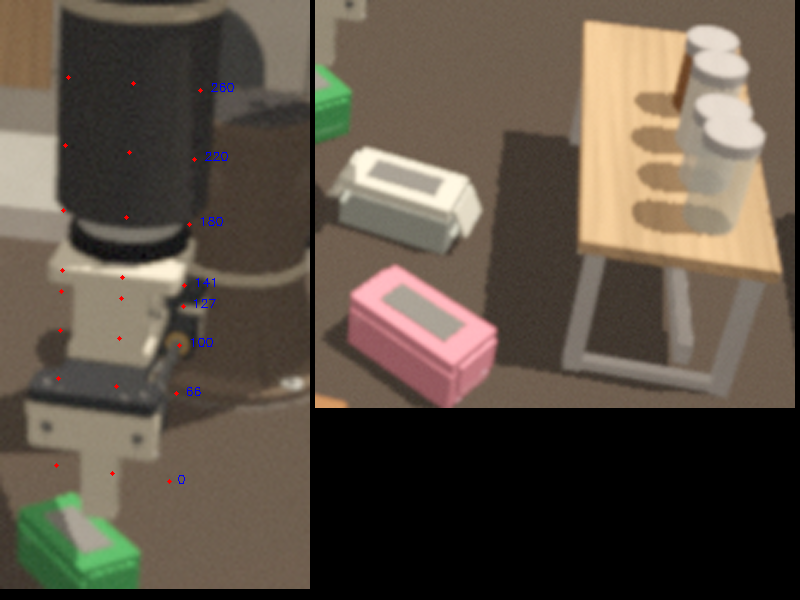

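The crop confirms the target: the white box with both flaps standing out. The green and pink boxes are the look-alikes. The gripper seems to have a slim neck between its carriage and flange that could straddle the board edge, so I'll check that with a wireframe and fit the box and shelf poses.

```bash
cat >> h.py <<'E'
from scipy.optimize import minimize
def model(p,fa=.5,fb=.5):
    x,y,w=p; L=[(sx*.055,sy*.029,z) for sx in(-1,1) for sy in(-1,1) for z in(0,.055)]
    for s,f in((1,fa),(-1,fb)):
        for sy in(-1,1):
            for l in (0,.03):
                L.append((s*(.055+l*np.sin(f)+.004*np.cos(f)),sy*.023,.05-l*np.cos(f)))
    L=np.array(L); c,s=np.cos(w),np.sin(w)
    return np.c_[x+c*L[:,0]-s*L[:,1],y+s*L[:,0]+c*L[:,1],L[:,2]]
def fitbox(views,p0,fa=.5,fb=.5):
    def cost(p):
        t=0
        for m,cal in views:
            q=np.array([proj(cal,P)[::-1] for P in model(p,fa,fb)])
            h=np.zeros((840,1120),np.uint8)
            cv2.fillConvexPoly(h,cv2.convexHull((q*2*16).astype(np.int32)),1,shift=4)
            M=cv2.resize(m.astype(np.uint8),(1120,840),interpolation=0)
            t+=1-(h&M).sum()/max(1,(h|M).sum())
        return t
    S=np.array([p0]+[[p0[0]+.015,p0[1],p0[2]],[p0[0],p0[1]+.015,p0[2]],[p0[0],p0[1],p0[2]+.2]])
    r=minimize(cost,p0,method='Nelder-Mead',options=dict(initial_simplex=S,xatol=1e-4,fatol=1e-4))
    return r.x,r.fun
def boxmasks(cams,near):
    v=[]
    for c in cams:
        im,cal=snap(c)
        for d in sorted(ctrl.trace("box",c),key=lambda d:np.hypot(*(np.array([(d["bbox"][1]+d["bbox"][3])/2,(d["bbox"][0]+d["bbox"][2])/2])-proj(cal,near)))):
            b=d["bbox"]; e=np.hypot(*(np.array([(b[1]+b[3])/2,(b[0]+b[2])/2])-proj(cal,near)))
            if e<25: v.append((np.array(d["mask"]),cal))
            break
    return v
E
python3 - <<'E'
from h import *
v=boxmasks(["scene","side"],[.646,.071,.027]); print(len(v))
for vv in (v,v[:1],v[1:]):
    p,f=fitbox(vv,[.645,.073,1.35]); print(np.round(p,4),np.degrees(p[2]),f)
cal=ctrl.calibration("scene")
q=[(583,22),(582,247),(780,270)]
P=[atz(cal,160+r/2.4,300+(c-315)/2.4,.144) for c,r in q]; print(np.round(P,4))
print("front edge yaw",np.degrees(np.arctan2(*(P[0]-P[1])[[1,0]])),np.linalg.norm(P[0]-P[1]),np.linalg.norm(P[2]-P[1]))
for c in("scene","side"):
    cal=ctrl.calibration(c)
    print([ (d["conf"],d["bbox"]) for d in ctrl.trace("shelf",c)[:2]])
print(ctrl.calibration("wrist")["eye"],ctrl.get_obs()["tool_pos"])
# wireframes
out=np.zeros((560,800,3),np.uint8); tp=ctrl.get_obs()["tool_pos"]
for i,(c,(r0,c0)) in enumerate((("scene",(30,260)),("side",(0,255)))):
    im,cal=snap(c); s=3.3
    b=cv2.resize(im[r0:r0+165,c0:c0+120],None,fx=s,fy=s,interpolation=cv2.INTER_CUBIC)
    for (hx,hy,z0,z1,col) in((.065,.039,.066,.102,(255,0,0)),(.027,.027,.108,.16,(0,255,0)),(.039,.039,.16,.18,(0,0,255)),(.01,.01,0,.002,(255,0,255))):
        Q=[[proj(cal,tp+[sx*hx,sy*hy,z]) for sx,sy in((1,1),(1,-1),(-1,-1),(-1,1))] for z in(z0,z1)]
        Q=((np.array(Q)-[r0,c0])*s)[:,:,::-1].astype(int)
        for k in Q: cv2.polylines(b,[k.reshape(-1,1,2)],True,col,1)
        for k in range(4): cv2.line(b,tuple(map(int,Q[0,k])),tuple(map(int,Q[1,k])),col,1)
    out[:b.shape[0],i*400:i*400+396]=b[:560]
cv2.imwrite('pics/wire.png',out[:,:,::-1])
E
```

```text
2
[0.6405 0.0726 1.3701] 78.50126915070176 0.2710698915541859
[0.6361 0.0725 1.2366] 70.85038594136286 0.12478359302170727
[0.6401 0.0718 1.3979] 80.09656340836567 0.12249305769824126
[[0.4455 0.2222 0.144 ]
 [0.809  0.2337 0.144 ]
 [0.7953 0.3807 0.144 ]]
front edge yaw -178.18910811596297 0.36368175917256534 0.1476340960452535
[(0.9, [402.8, 166.9, 489.7, 328.5])]
[(0.83, [223.7, 61.7, 337.3, 148.6])]
[ 0.67450622 -0.07433997  0.38469653] [ 6.74974650e-01 -2.98011364e-05  2.26535647e-01]
```

View pics/wire.png

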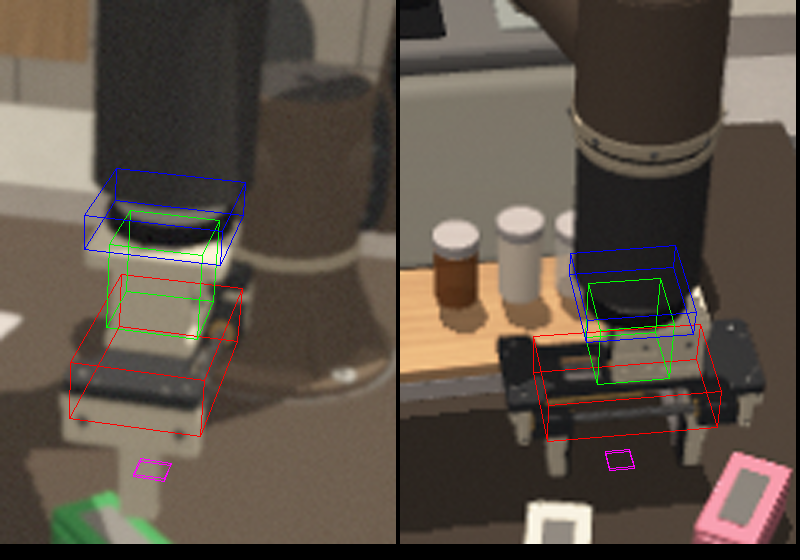

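The crop shows the neck is about ±27 mm deep, from roughly 95 to 155 mm above the TCP. So with the TCP low (z≈12 mm) the carriage passes under the board and the flange passes over it. A connector sticks out on the hand's +y side, so I'll turn the hand about 180° to point it away from the shelf. Now I'll move above the box.

{"name": "send_rows", "arguments": {"increments": [[[-0.175, 0.365, 0, 0.977], [-0.175, 0.365, 0, 0.977], [-0.175, 0.365, 0, 0.977], [-0.175, 0.365, 0, 0.977], [-0.175, 0.365, 0, 0.977], [-0.175, 0.365, 0, 0.977], [-0.175, 0.365, 0, 0.977], [-0.175, 0.365, 0, 0.977], [-0.175, 0.365, 0, 0.977]]], "jaw": 1}}

```text
clock: 2.58
tool_pos: [0.64, 0.073, 0.2266]
orientation: [-180.0, -0.0, -6.1]
force: [-0.0, 0.4, 1.0]
opening: 0.088
gripper_force: 0.0
```

{"name": "send_rows", "arguments": {"increments": [[[0, 0, -0.1, 0.977], [0, 0, -0.1, 0.977], [0, 0, -0.1, 0.977], [0, 0, -0.1, 0.977], [0, 0, -0.1, 0.977], [0, 0, -0.1, 0.977], [0, 0, -0.1, 0.977], [0, 0, -0.1, 0.977], [0, 0, -0.1, 0.977]]]}}

```text
clock: 3.7
tool_pos: [0.64, 0.0729, 0.2066]
orientation: [180.0, 0.0, 77.7]
force: [-0.1, 0.6, 0.4]
opening: 0.0876
gripper_force: 0.0
```

```bash
python3 - <<'E'
from h import *
o=ctrl.get_obs(); print(o["clock"],o["tool_pos"],o["orientation"],o["joint_pos"])
im,cal=snap("wrist"); print(cal["eye"])
W=im
for t in("flap_a_edge","flap_b_edge","box"):
    for d in ctrl.spot_point(t,"wrist")[:2]: print(t,d["pixel"],d["conf"],atz(cal,*d["pixel"],0 if t=="box" else .024))
s,_=snap("side")
cv2.imwrite('pics/w1.png',np.hstack([cv2.resize(W,(400,300)),cv2.resize(s[50:200,190:390],(400,300),interpolation=cv2.INTER_CUBIC)])[:,:,::-1])
E
```

```text
3.7 [0.63998854 0.07294451 0.2065816 ] [1.79997645e+02 1.35574572e-03 7.76944744e+01] [ 2.38273281e+01  1.83936881e+01 -5.13196987e+00  2.70903999e-03
 -6.64732392e+01  1.43866065e+02]
[0.65535266 0.14567962 0.36471296]
flap_a_edge [116.4, 274.4] 0.94 [0.65199461 0.14801984 0.024     ]
flap_a_edge [49.9, 466.3] 0.77 [0.84757724 0.16846034 0.024     ]
flap_b_edge [249.6, 274.0] 0.63 [0.61953818 0.00307403 0.024     ]
flap_b_edge [170.2, 409.8] 0.58 [0.78272337 0.06243732 0.024     ]
box [110.8, 426.2] 0.9 [0.81562222 0.11830265 0.        ]
box [184.8, 274.2] 0.61 [0.63495722 0.07313483 0.        ]
```

View pics/w1.png

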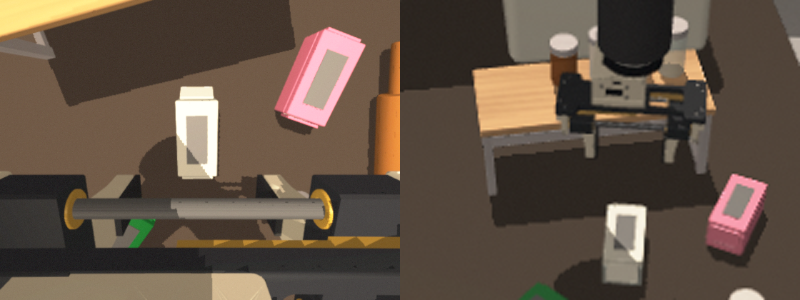

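The wrist picture (left) shows the white box at about (197,138), lined up with the hand. The side crop (right) shows the board's front edge running from (478,130) to (715,107). I'll descend and grip, then work out the shelf pose.

{"name": "send_rows", "arguments": {"increments": [[[-0.02, 0.012, -0.3, 0], [-0.02, 0.012, -0.6, 0], [-0.02, 0.012, -0.85, 0], [-0.02, 0.012, -0.97, 0], [-0.02, 0.012, -0.97, 0]]], "jaw": 1}}

```text
clock: 4.58
tool_pos: [0.6346, 0.0748, 0.0104]
orientation: [-179.8, 0.1, 77.8]
force: [0.4, 0.4, 1.4]
opening: 0.0878
gripper_force: 0.0
```

{"name": "send_rows", "arguments": {"increments": [[[0, 0, 0, 0], [0, 0, 0, 0], [0, 0, 0, 0], [0, 0, 0, 0], [0, 0, 0, 0]]], "jaw": 0.4}}

```text
clock: 5.2
tool_pos: [0.6371, 0.0757, 0.0138]
orientation: [179.9, -0.1, 78.0]
force: [0.3, -0.7, 6.9]
opening: 0.058
gripper_force: 30.0
```

```bash
python3 - <<'E'
from h import *
o=ctrl.get_obs(); print(o["tool_pos"],o["orientation"][2],o["opening"],o["gripper_force"])
cal=ctrl.calibration("side")
P=[atz(cal,50+r/2,190+(c-400)/2,.144) for c,r in((478,130),(715,107),(474,68))]; print(np.round(P,4))
d=P[0]-P[1]; print(np.degrees(np.arctan2(d[1],d[0])),np.linalg.norm(d),np.linalg.norm(P[2]-P[0]))
# shelf fit: trace masks, board+legs bottoms silhouette not convex -> front-edge of board by spot_point
for c in("scene","side"):
    im,cal=snap(c)
    for d in ctrl.spot_point("shelf",c)[:1]+ctrl.spot_point("bar",c)[:1]: print(c,d["pixel"],d["conf"],atz(cal,*d["pixel"],0))
E
```

```text
[0.63711172 0.07566811 0.01382579] 77.95783808855704 0.05798533692135354 29.991168826818466
[[0.438  0.2209 0.144 ]
 [0.7992 0.2299 0.144 ]
 [0.4394 0.37   0.144 ]]
-178.5636292700735 0.36128947743970663 0.14912323491411034
scene [266.3, 439.3] 0.93 [0.62514425 0.31408743 0.        ]
scene [262.8, 440.6] 0.8 [0.61151909 0.31716028 0.        ]
side [123.1, 283.9] 0.91 [0.6151342  0.32067846 0.        ]
side [123.2, 282.4] 0.68 [0.61013086 0.32079846 0.        ]
```

Gripped (58 mm). The shelf origin is at about (0.619, 0.321), with its x axis at yaw 91.6°. I'll carry the box to the front of the bar, square to it.

{"name": "send_rows", "arguments": {"increments": [[[0, 0, 0.04, 0], [0, 0.05, 0.04, 0.06], [-0.03, 0.18, 0.04, 0.12], [-0.05, 0.32, 0.04, 0.158], [-0.066, 0.45, 0.04, 0.158], [-0.066, 0.547, 0.04, 0.158], [-0.066, 0.547, 0.04, 0.158], [-0.066, 0.547, 0.01, 0.158], [-0.066, 0.547, 0.0, 0.158], [-0.066, 0.547, 0.0, 0.158]]]}}

```text
clock: 6.75
tool_pos: [0.6227, 0.1844, 0.0137]
orientation: [180.0, -0.0, 91.5]
force: [-4.6, 2.3, 8.8]
opening: 0.0573
gripper_force: 30.0
```

{"name": "send_rows", "arguments": {"increments": [[[0, 0, 0, 0], [0, 0, 0, 0], [0, 0, 0, 0]]], "jaw": 0.78}}

```text
clock: 7.12
tool_pos: [0.6229, 0.1844, 0.0124]
orientation: [-180.0, 0.0, 91.5]
force: [-0.4, 0.4, -0.2]
opening: 0.0679
gripper_force: 0.0
```

```bash
python3 - <<'E'
from h import *
o=ctrl.get_obs(); print(o["clock"],o["tool_pos"],o["orientation"],o["opening"],o["force"],o["joint_pos"])
im,cal=snap("wrist"); 
s,c2=snap("side")
for c,k in(("wrist",cal),("side",c2)):
  for t in("flap_a_edge","flap_b_edge","shelf"):
    for d in ctrl.spot_point(t,c)[:2]: print(c,t,d["pixel"],d["conf"],atz(k,*d["pixel"],0 if t=="shelf" else .024))
cv2.imwrite('pics/w2.png',np.hstack([cv2.resize(im,(400,300)),cv2.resize(s[50:200,190:390],(400,300),interpolation=cv2.INTER_CUBIC)])[:,:,::-1])
E
```

```text
7.125 [0.6229114  0.18439944 0.01244003] [-1.79999913e+02  5.95523448e-03  9.14894601e+01] 0.06793992647273218 [-0.3712295   0.40003862 -0.23683383] [ 3.36654625e+01  2.95546869e+01 -1.61211705e+01  7.14764549e-03
 -4.43273875e+01  1.47818884e+02]
side flap_a_edge [228.0, 242.7] 0.42 [ 0.44809301 -0.11150472  0.024     ]
side flap_b_edge [163.4, 297.5] 0.63 [0.63093744 0.11093684 0.024     ]
side flap_b_edge [167.2, 350.2] 0.6 [0.78703722 0.07656686 0.024     ]
side shelf [119.8, 284.6] 0.97 [0.61944266 0.33657106 0.        ]
```

View pics/w2.png

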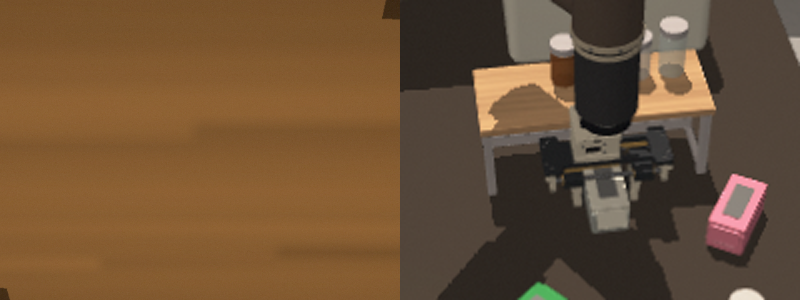

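The wrist picture shows only the board, seen from above. The side crop shows the box under the hand at about (607,200), in front of the bar. I'll back off straight, then narrow the jaws to straddle flap_b and push on the end's corners.

{"name": "send_rows", "arguments": {"increments": [[[0.002, -0.1, 0, 0], [0.005, -0.2, 0, 0], [0.008, -0.3, 0, 0], [0.01, -0.39, 0, 0], [0.01, -0.39, 0, 0]]]}}

```text
clock: 8.15
tool_pos: [0.6247, 0.1048, 0.0126]
orientation: [-180.0, 0.0, 91.4]
force: [-0.4, 0.4, 0.4]
opening: 0.0683
gripper_force: 0.0
```

{"name": "send_rows", "arguments": {"increments": [[[0, 0, 0, 0], [0, 0, 0, 0], [0, 0, 0, 0]]], "jaw": 0.585}}

```text
clock: 8.52
tool_pos: [0.6248, 0.1073, 0.0125]
orientation: [180.0, -0.0, 91.6]
force: [0.6, 0.4, 0.1]
opening: 0.0519
gripper_force: 0.0
```

```bash
python3 - <<'E'
from h import *
o=ctrl.get_obs(); print(o["tool_pos"],o["orientation"][2],o["opening"],o["gripper_force"],o["force"])
im,cal=snap("wrist"); 
for t in("flap_a_edge","flap_b_edge","box"):
    for d in ctrl.spot_point(t,"wrist")[:2]: print(t,d["pixel"],d["conf"],atz(cal,*d["pixel"],0 if t=="box" else .024))
s,c2=snap("side")
for t in("flap_a_edge","flap_b_edge","box"):
    for d in ctrl.spot_point(t,"side")[:2]: print("side",t,d["pixel"],d["conf"],atz(c2,*d["pixel"],0 if t=="box" else .024))
cv2.imwrite('pics/w3.png',np.hstack([cv2.resize(im,(400,300)),cv2.resize(s[80:200,220:380],(400,300),interpolation=cv2.INTER_CUBIC)])[:,:,::-1])
E
```

```text
[0.62479828 0.10727226 0.01253458] 91.55379131946557 0.05190639467299536 0.0 [0.62479645 0.39795355 0.10707416]
flap_a_edge [268.1, 275.9] 0.52 [0.62322439 0.10827844 0.024     ]
flap_b_edge [263.9, 276.3] 0.94 [0.62336627 0.11062258 0.024     ]
box [119.9, 276.5] 0.58 [0.6214919  0.18073798 0.        ]
side flap_a_edge [226.2, 238.7] 0.5 [ 0.43757011 -0.10405027  0.024     ]
side flap_b_edge [161.9, 296.9] 0.57 [0.62998963 0.11734958 0.024     ]
side flap_b_edge [167.6, 352.4] 0.46 [0.79334991 0.07417294 0.024     ]
side box [220.2, 253.5] 0.87 [ 0.48047875 -0.06999333  0.        ]
side box [164.1, 356.3] 0.59 [0.81534842 0.10880903 0.        ]
```

View pics/w3.png

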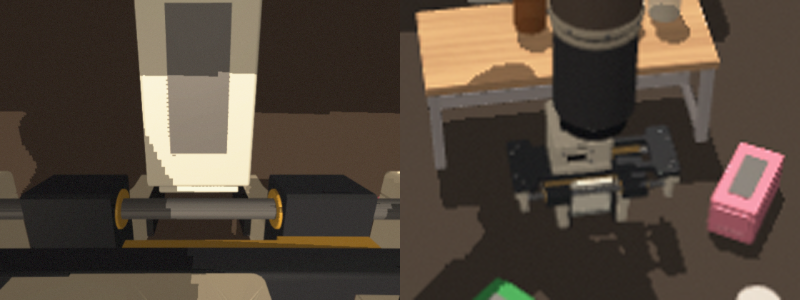

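In the left picture flap_b sits between the two fingers, with the finger fronts right behind the end corners at about (150,195) and (250,195). I'll push in steps and watch the force.

{"name": "send_rows", "arguments": {"increments": [[[-0.002, 0.07, 0, 0], [-0.004, 0.14, 0, 0], [-0.006, 0.21, 0, 0], [-0.008, 0.28, 0, 0], [-0.009, 0.33, 0, 0], [-0.01, 0.37, 0, 0], [-0.01, 0.38, 0, 0], [-0.01, 0.38, 0, 0]]]}}

```text
clock: 9.93
tool_pos: [0.6229, 0.1832, 0.0126]
orientation: [180.0, -0.0, 91.5]
force: [0.1, -0.0, 0.4]
opening: 0.0514
gripper_force: 0.0
```

{"name": "send_rows", "arguments": {"increments": [[[0, 0.01, 0, 0], [0, 0.02, 0, 0], [-0.001, 0.03, 0, 0], [-0.001, 0.03, 0, 0]]]}}

```text
clock: 10.42
tool_pos: [0.6226, 0.1885, 0.0126]
orientation: [-180.0, 0.0, 91.5]
force: [0.4, -5.1, 1.1]
opening: 0.0513
gripper_force: 2.5
```

{"name": "send_rows", "arguments": {"increments": [[[0, 0.008, 0, 0], [0, 0.015, 0, 0], [0, 0.015, 0, 0]]]}}

```text
clock: 10.8
tool_pos: [0.6224, 0.1911, 0.0126]
orientation: [-180.0, 0.0, 91.5]
force: [-0.1, -6.6, 1.8]
opening: 0.0512
gripper_force: 3.3
```

{"name": "send_rows", "arguments": {"increments": [[[0, 0.008, 0, 0], [0, 0.01, 0, 0], [0, 0.01, 0, 0]]]}}

```text
clock: 11.18
tool_pos: [0.6225, 0.1936, 0.0126]
orientation: [-180.0, 0.0, 91.5]
force: [-0.3, -5.4, 1.7]
opening: 0.0509
gripper_force: 2.6
```

{"name": "send_rows", "arguments": {"increments": [[[0, 0.008, 0, 0], [0, 0.01, 0, 0], [0, 0.01, 0, 0]]]}}

```text
clock: 11.55
tool_pos: [0.6225, 0.1957, 0.0126]
orientation: [-180.0, 0.0, 91.5]
force: [0.3, -4.8, 2.6]
opening: 0.0512
gripper_force: 2.5
```

{"name": "send_rows", "arguments": {"increments": [[[0, 0.005, 0, 0], [0, 0.01, 0, 0], [0, 0.01, 0, 0]]]}}

```text
clock: 11.92
tool_pos: [0.6223, 0.1958, 0.0126]
orientation: [-179.9, 0.1, 91.5]
force: [1.6, -12.3, 3.2]
opening: 0.0518
gripper_force: 6.3
```

{"name": "send_rows", "arguments": {"increments": [[[0, 0.005, 0, 0], [0, 0.01, 0, 0], [0, 0.01, 0, 0]]]}}

```text
clock: 12.3
tool_pos: [0.6222, 0.1959, 0.0126]
orientation: [-179.9, 0.2, 91.5]
force: [3.2, -20.5, 4.0]
opening: 0.0511
gripper_force: 10.1
```

```bash
python3 - <<'E'
from h import *
o=ctrl.get_obs(); print(o["tool_pos"],o["force"],o["moment"],o["gripper_force"],o["opening"])
im,cal=snap("scene")
for t in("flap_a_edge","flap_b_edge","box"):
    for d in ctrl.spot_point(t,"scene")[:2]: print(t,d["pixel"],d["conf"],atz(cal,*d["pixel"],0 if t=="box" else .02))
cv2.imwrite('pics/s4.png',cv2.resize(im[170:320,300:500],(800,600),interpolation=cv2.INTER_CUBIC)[:,:,::-1])
E
```

```text
[0.62215027 0.19594401 0.01256104] [  3.22742027 -20.52561078   4.03113904] [-7.07399041 -1.38305763 -0.04108862] 10.10593693703413 0.05113327684247086
flap_a_edge [319.7, 366.2] 0.56 [0.85443519 0.16846048 0.02      ]
flap_b_edge [210.3, 306.2] 0.65 [ 0.51479556 -0.02372536  0.02      ]
box [306.0, 341.9] 0.93 [0.8104557  0.11553503 0.        ]
box [207.9, 293.1] 0.85 [ 0.48464442 -0.06516114  0.        ]
```

View pics/s4.png

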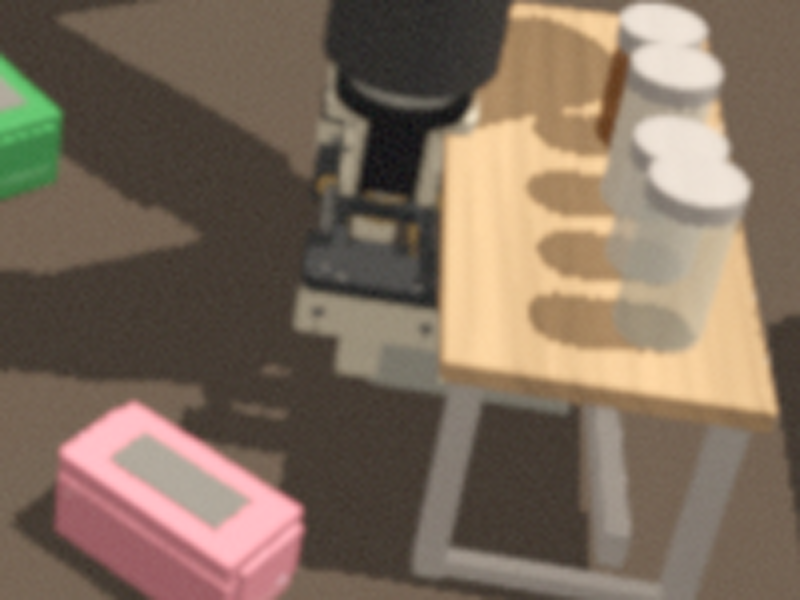

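All the force goes through the fingers (2×10 N), and the box has stopped hard at the position where the flap should be shut. The scene crop shows the neck clear of the board edge at about (440,250). I'll push a bit more to be sure, then hold.

{"name": "send_rows", "arguments": {"increments": [[[0, 0.005, 0, 0], [0, 0.01, 0, 0], [0, 0.01, 0, 0], [0, 0.01, 0, 0]]]}}

```text
clock: 13.0
tool_pos: [0.622, 0.1961, 0.0126]
orientation: [-179.8, 0.4, 91.4]
force: [4.9, -27.0, 5.8]
opening: 0.0515
gripper_force: 13.9
```

{"name": "send_rows", "arguments": {"increments": [[[0, -0.015, 0, 0], [0, -0.025, 0, 0], [0, -0.025, 0, 0]]]}}

```text
clock: 13.38
tool_pos: [0.6223, 0.1957, 0.0126]
orientation: [-180.0, 0.1, 91.5]
force: [-0.1, -7.9, 2.2]
opening: 0.0512
gripper_force: 4.3
```

{"name": "send_rows", "arguments": {"increments": [[[0, 0, 0, 0], [0, 0, 0, 0], [0, 0, 0, 0], [0, 0, 0, 0]]], "jaw": 0.4}}

```text
clock: 13.88
tool_pos: [0.6224, 0.1958, 0.0125]
orientation: [-180.0, 0.1, 91.5]
force: [0.4, -8.5, 2.3]
opening: 0.0496
gripper_force: 31.3
```

{"name": "send_rows", "arguments": {"increments": [[[0, -0.03, 0, 0], [0.002, -0.08, 0, 0], [0.004, -0.15, 0, 0], [0.006, -0.22, 0, 0], [0.008, -0.3, 0, 0], [0.01, -0.38, 0, 0], [0.01, -0.38, 0, 0], [0.01, -0.38, 0, 0]]]}}

```text
clock: 14.88
tool_pos: [0.6244, 0.1199, 0.0126]
orientation: [-180.0, 0.0, 91.5]
force: [0.3, -3.5, 0.7]
opening: 0.0491
gripper_force: 31.9
```

```bash
python3 - <<'E'
from h import *
o=ctrl.get_obs(); print(o["tool_pos"],o["orientation"][2],o["opening"],o["gripper_force"],o["force"])
for c in("wrist","side","scene"):
  im,cal=snap(c)
  if c=="wrist": W=im
  if c=="side": S=im
  for t in("flap_a_edge","flap_b_edge","box"):
    for d in ctrl.spot_point(t,c)[:3]: print(c,t,np.round(d["pixel"]),round(d["conf"],2),np.round(atz(cal,*d["pixel"],0 if t=="box" else .02),4))
cv2.imwrite('pics/w5.png',np.hstack([cv2.resize(W,(400,300)),cv2.resize(S[80:200,220:380],(400,300),interpolation=cv2.INTER_CUBIC)])[:,:,::-1])
E
```

```text
[0.62439749 0.11992699 0.01256975] 91.47776210463063 0.049098439006370426 31.91280707716942 [ 0.32437069 -3.49793035  0.66254338]
wrist box [138. 279.] 0.93 [0.6227 0.184  0.    ]
side flap_a_edge [226. 242.] 0.61 [ 0.4471 -0.1026  0.02  ]
side flap_b_edge [167. 353.] 0.6 [0.7953 0.0785 0.02  ]
side flap_b_edge [162. 296.] 0.49 [0.6287 0.1205 0.02  ]
side box [164. 358.] 0.92 [0.8201 0.11   0.    ]
side box [153. 294.] 0.78 [0.6313 0.1784 0.    ]
side box [218. 254.] 0.67 [ 0.4816 -0.0608  0.    ]
scene flap_a_edge [199. 208.] 0.6 [ 0.5342 -0.287   0.02  ]
scene flap_a_edge [318. 366.] 0.59 [0.8498 0.1684 0.02  ]
scene flap_b_edge [212. 304.] 0.68 [ 0.5222 -0.0283  0.02  ]
scene box [255. 382.] 0.87 [0.6196 0.183  0.    ]
scene box [307. 342.] 0.86 [0.8143 0.1167 0.    ]
scene box [206. 296.] 0.71 [ 0.4757 -0.06    0.    ]
```

View pics/w5.png

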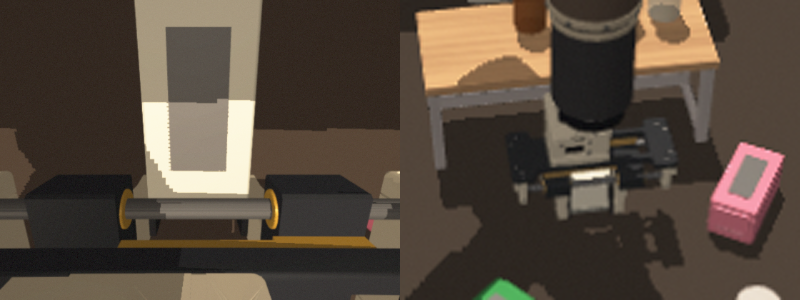

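The box came out with the hand: in the left picture its lid spans (140–255, 0–195). I'll draw it out further, let go, and regrip at its middle.

{"name": "send_rows", "arguments": {"increments": [[[0.002, -0.08, 0, 0], [0.004, -0.16, 0, 0], [0.006, -0.24, 0, 0], [0.008, -0.32, 0, 0], [0.01, -0.37, 0, 0], [0.01, -0.37, 0, 0], [0.01, -0.37, 0, 0]]]}}

```text
clock: 16.35
tool_pos: [0.6265, 0.0463, 0.0126]
orientation: [-180.0, 0.0, 91.5]
force: [0.2, -2.6, -1.6]
opening: 0.0484
gripper_force: 31.8
```

{"name": "send_rows", "arguments": {"increments": [[[0, 0, 0, 0], [0, 0, 0, 0], [0, 0, 0, 0], [0, 0, 0, 0]]], "jaw": 0.8}}

```text
clock: 16.85
tool_pos: [0.6267, 0.0472, 0.0126]
orientation: [180.0, -0.0, 91.5]
force: [-0.3, -0.2, 0.2]
opening: 0.07
gripper_force: 0.0
```

```bash
python3 - <<'E'
from h import *
o=ctrl.get_obs(); print(o["clock"],o["tool_pos"],o["orientation"][2],o["opening"],o["force"])
for c in("wrist","side","scene"):
  im,cal=snap(c)
  for t in("flap_a_edge","flap_b_edge","box"):
    for d in ctrl.spot_point(t,c)[:3]: 
      P=atz(cal,*d["pixel"],0 if t=="box" else .021)
      if np.hypot(P[0]-.625,P[1]-.11)<.12: print(c,t,np.round(d["pixel"]),round(d["conf"],2),np.round(P,4))
E
```

```text
16.85 [0.62671371 0.04720094 0.01264523] 91.53300887957343 0.0700281006497218 [-0.34640825 -0.1885024   0.18445243]
side box [169. 299.] 0.65 [0.6364 0.1089 0.    ]
scene flap_a_edge [249. 378.] 0.46 [0.627  0.1718 0.021 ]
scene box [251. 349.] 0.77 [0.6266 0.1054 0.    ]
```

flap_a's edge is about 61 mm from the box centre, so it is shut. Next I'll grip the middle, lift and turn 180°.

{"name": "send_rows", "arguments": {"increments": [[[-0.002, 0.08, 0, 0], [-0.004, 0.16, 0, 0], [-0.007, 0.24, 0, 0], [-0.009, 0.31, 0, 0], [-0.009, 0.32, 0, 0], [-0.009, 0.32, 0, 0]]]}}

```text
clock: 18.2
tool_pos: [0.6246, 0.111, 0.0125]
orientation: [-180.0, 0.0, 91.5]
force: [0.2, -0.2, 0.2]
opening: 0.07
gripper_force: 0.0
```

{"name": "send_rows", "arguments": {"increments": [[[0, 0, 0, 0], [0, 0, 0, 0], [0, 0, 0, 0], [0, 0, 0, 0]]], "jaw": 0.4}}

```text
clock: 18.7
tool_pos: [0.6248, 0.1103, 0.0126]
orientation: [-180.0, 0.0, 91.5]
force: [1.0, -2.2, -0.2]
opening: 0.0579
gripper_force: 30.0
```

{"name": "send_rows", "arguments": {"increments": [[[0, 0, 0.05, 0], [0, 0, 0.06, -0.12], [0, 0, 0.06, -0.24], [0, 0, 0.06, -0.36], [0, 0, 0.06, -0.48], [0, 0, 0.06, -0.6], [0, 0, 0.06, -0.72], [0, 0, 0.06, -0.84], [0, 0, 0.06, -0.96], [0, 0, 0.06, -1.0]]]}}

```text
clock: 19.95
tool_pos: [0.6244, 0.1109, 0.0247]
orientation: [-180.0, 0.0, 5.4]
force: [0.1, 0.2, -4.3]
opening: 0.0579
gripper_force: 30.0
```

{"name": "send_rows", "arguments": {"increments": [[[0, 0, 0, -0.12], [0, 0, 0, -0.24], [0, 0, 0, -0.36], [0, 0, 0, -0.48], [0, 0, 0, -0.6], [0, 0, 0, -0.72], [0, 0, 0, -0.84], [0, 0, 0, -0.96], [0, 0, 0, -1.0], [0, 0, 0, -1.0]]]}}

```text
clock: 21.2
tool_pos: [0.6245, 0.1109, 0.0247]
orientation: [180.0, 0.0, -80.3]
force: [0.2, -0.3, -3.5]
opening: 0.0575
gripper_force: 30.0
```

{"name": "send_rows", "arguments": {"increments": [[[0, 0.06, 0, -0.095], [-0.003, 0.14, 0, -0.095], [-0.005, 0.22, 0, -0.095], [-0.005, 0.27, 0, -0.095], [-0.005, 0.27, -0.02, -0.095], [-0.005, 0.27, -0.05, -0.095], [-0.005, 0.27, -0.06, -0.095], [-0.005, 0.27, -0.06, -0.095]]]}}

```text
clock: 22.2
tool_pos: [0.6234, 0.1642, 0.0126]
orientation: [180.0, -0.0, -88.6]
force: [-2.2, -0.6, 0.0]
opening: 0.0583
gripper_force: 30.0
```

{"name": "send_rows", "arguments": {"increments": [[[0, 0, 0, 0], [0, 0, 0, 0], [0, 0, 0, 0]]], "jaw": 0.85}}

```text
clock: 22.58
tool_pos: [0.6241, 0.1648, 0.0128]
orientation: [-180.0, 0.0, -88.5]
force: [-0.0, 0.2, -0.4]
opening: 0.0736
gripper_force: 0.0
```

{"name": "send_rows", "arguments": {"increments": [[[0.003, -0.1, 0, 0], [0.007, -0.25, 0, 0], [0.01, -0.4, 0, 0], [0.014, -0.5, 0, 0], [0.018, -0.65, 0, 0], [0.021, -0.75, 0, 0], [0.021, -0.75, 0, 0]]]}}

```text
clock: 23.45
tool_pos: [0.6279, 0.0133, 0.0125]
orientation: [180.0, -0.0, -88.7]
force: [0.7, -0.5, -0.5]
opening: 0.0745
gripper_force: 0.0
```

{"name": "send_rows", "arguments": {"increments": [[[0, 0, 0, 0.12], [0, 0, 0, 0.24], [0, 0, 0, 0.36], [0, 0, 0, 0.48], [0, 0, 0, 0.6], [0, 0, 0, 0.72], [0, 0, 0, 0.84], [0, 0, 0, 0.96], [0, 0, 0, 1.0], [0, 0, 0, 1.0]]], "jaw": 0.25}}

```text
clock: 24.7
tool_pos: [0.6281, 0.0154, 0.0126]
orientation: [-180.0, -0.0, -2.6]
force: [-0.3, 0.9, -0.2]
opening: 0.0222
gripper_force: 0.0
```

{"name": "send_rows", "arguments": {"increments": [[[0, 0, 0, 0.12], [0, 0, 0, 0.24], [0, 0, 0, 0.36], [0, 0, 0, 0.48], [0, 0, 0, 0.6], [0, 0, 0, 0.72], [0, 0, 0, 0.84], [0, 0, 0, 0.96], [0, 0, 0, 1.0], [0, 0, 0, 1.0]]]}}

```text
clock: 25.95
tool_pos: [0.6281, 0.0151, 0.0126]
orientation: [180.0, -0.0, 83.3]
force: [0.1, -0.4, -0.1]
opening: 0.0216
gripper_force: 0.0
```

```bash
python3 - <<'E'
from h import *
o=ctrl.get_obs(); print(o["clock"],o["tool_pos"],o["orientation"],o["opening"],o["force"])
for c in("wrist","side","scene"):
  im,cal=snap(c)
  if c=="wrist": W=im
  if c=="scene": S=im
  for t in("flap_a_edge","flap_b_edge","box"):
    for d in ctrl.spot_point(t,c)[:3]: 
      P=atz(cal,*d["pixel"],0 if t=="box" else .021)
      if np.hypot(P[0]-.625,P[1]-.165)<.11: print(c,t,np.round(d["pixel"]),round(d["conf"],2),np.round(P,4))
cv2.imwrite('pics/w6.png',np.hstack([cv2.resize(W,(400,300)),cv2.resize(S[180:300,320:480],(400,300),interpolation=cv2.INTER_CUBIC)])[:,:,::-1])
E
```

```text
25.95 [0.62808325 0.01510656 0.01259093] [ 1.79992153e+02 -4.42779909e-03  8.32575466e+01] 0.021626647794177473 [ 0.05208111 -0.40236467 -0.11451912]
wrist flap_a_edge [ 91. 245.] 0.85 [0.6232 0.1023 0.021 ]
side box [158. 293.] 0.41 [0.6234 0.1574 0.    ]
scene flap_a_edge [252. 409.] 0.74 [0.6196 0.2427 0.021 ]
scene flap_a_edge [243. 350.] 0.44 [0.6222 0.1054 0.021 ]
scene flap_b_edge [251. 409.] 0.55 [0.6146 0.2416 0.021 ]
scene box [255. 370.] 0.76 [0.6276 0.1546 0.    ]
```

View pics/w6.png

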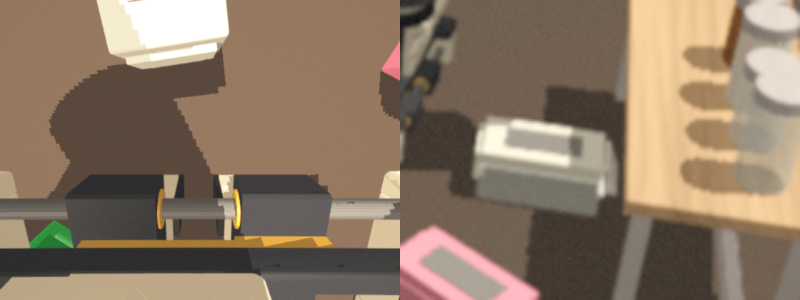

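The scene crop (right) shows flap_a flush at the left end, about (480,160), and flap_b standing out at about (612,170) towards the bar. I'll square the hand and push with slightly open fingers on the shut flap_a end.

{"name": "send_rows", "arguments": {"increments": [[[-0.003, 0.12, 0, 0.095], [-0.008, 0.25, 0, 0.095], [-0.01, 0.33, 0, 0.095], [-0.012, 0.36, 0, 0.095], [-0.013, 0.4, 0, 0.095], [-0.015, 0.45, 0, 0.095], [-0.017, 0.51, 0, 0.095], [-0.019, 0.57, 0, 0.095], [-0.021, 0.63, 0, 0.095], [-0.023, 0.69, 0, 0.095], [-0.024, 0.74, 0, 0.095], [-0.025, 0.78, 0, 0.095]]]}}

```text
clock: 28.05
tool_pos: [0.6229, 0.1716, 0.0125]
orientation: [-180.0, -0.0, 91.5]
force: [-0.3, -2.6, -0.6]
opening: 0.022
gripper_force: 1.2
```

{"name": "send_rows", "arguments": {"increments": [[[0, 0.015, 0, 0], [0, 0.03, 0, 0], [0, 0.04, 0, 0], [0, 0.045, 0, 0], [0, 0.045, 0, 0]]]}}

```text
clock: 28.68
tool_pos: [0.6229, 0.1797, 0.0125]
orientation: [-180.0, 0.0, 91.5]
force: [0.5, -1.4, -1.8]
opening: 0.022
gripper_force: 1.0
```

{"name": "send_rows", "arguments": {"increments": [[[0, 0.01, 0, 0], [0, 0.02, 0, 0], [0, 0.025, 0, 0], [0, 0.025, 0, 0]]]}}

```text
clock: 29.18
tool_pos: [0.6227, 0.184, 0.0125]
orientation: [-180.0, 0.1, 91.5]
force: [0.3, -5.9, -0.8]
opening: 0.0219
gripper_force: 2.8
```

{"name": "send_rows", "arguments": {"increments": [[[0, 0.01, 0, 0], [0, 0.02, 0, 0], [0, 0.02, 0, 0], [0, 0.02, 0, 0]]]}}

```text
clock: 29.68
tool_pos: [0.623, 0.1891, 0.0126]
orientation: [180.0, -0.0, 91.5]
force: [-1.0, -1.1, -1.4]
opening: 0.0218
gripper_force: 0.8
```

{"name": "send_rows", "arguments": {"increments": [[[0, 0.01, 0, 0], [0, 0.015, 0, 0], [0, 0.015, 0, 0], [0, 0.015, 0, 0]]]}}

```text
clock: 30.18
tool_pos: [0.6226, 0.1894, 0.0126]
orientation: [-179.9, 0.2, 91.5]
force: [2.2, -11.1, 0.4]
opening: 0.0218
gripper_force: 6.2
```

{"name": "send_rows", "arguments": {"increments": [[[0, 0.005, 0, 0], [0, 0.01, 0, 0], [0, 0.01, 0, 0]]]}}

```text
clock: 30.55
tool_pos: [0.6224, 0.1895, 0.0125]
orientation: [-179.8, 0.3, 91.4]
force: [2.5, -20.2, 2.3]
opening: 0.0222
gripper_force: 10.0
```

It snapped: the force dropped at 0.189 and then the box hit a hard stop. One firmer press, then I'll back off gently.

{"name": "send_rows", "arguments": {"increments": [[[0, 0.005, 0, 0], [0, 0.01, 0, 0], [0, 0.01, 0, 0]]]}}

```text
clock: 30.92
tool_pos: [0.6221, 0.1897, 0.0125]
orientation: [-179.8, 0.4, 91.4]
force: [4.1, -27.3, 4.7]
opening: 0.0221
gripper_force: 13.7
```

{"name": "send_rows", "arguments": {"increments": [[[0, -0.02, 0, 0], [0, -0.04, 0, 0], [0.001, -0.08, 0, 0], [0.003, -0.15, 0, 0], [0.007, -0.3, 0, 0], [0.014, -0.5, 0, 0], [0.014, -0.6, 0, 0], [0.014, -0.6, 0, 0]]]}}

```text
clock: 31.92
tool_pos: [0.6258, 0.0744, 0.0127]
orientation: [180.0, -0.0, 91.4]
force: [-0.3, 0.8, -0.3]
opening: 0.022
gripper_force: 0.0
```

```bash
python3 - <<'E'
from h import *
o=ctrl.get_obs(); print(o["clock"],o["tool_pos"],o["force"])
for c in("wrist","side","scene"):
  im,cal=snap(c)
  for t in("flap_a_edge","flap_b_edge","box"):
    for d in ctrl.spot_point(t,c)[:3]: 
      P=atz(cal,*d["pixel"],0 if t=="box" else .02)
      if np.hypot(P[0]-.625,P[1]-.25)<.13: print(c,t,np.round(d["pixel"]),round(d["conf"],2),np.round(P,4))
E
```

```text
31.925 [0.62581806 0.07437536 0.01267528] [-0.26631015  0.80411966 -0.26180892]
side box [134. 289.] 0.43 [0.626  0.2651 0.    ]
scene flap_a_edge [250. 391.] 0.38 [0.6212 0.2016 0.02  ]
scene box [256. 413.] 0.95 [0.6043 0.2552 0.    ]
```

```bash
python3 -c "
from plant import ctrl
print(ctrl.close_job())"
```

```text
the job is handed in; nothing more can be done
None
```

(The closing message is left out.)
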